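# Lock the screen in its hinge clamps and hold it up for the print

## Robot

A 6-joint arm with a two-finger parallel gripper is mounted at the origin on the work surface. World frame = base frame: x ahead of the robot, y to its left, z up, the work surface at z = 0. Lengths are in mm, angles in rad, forces in N, time in s.
With the tool pointing down it reaches from about 300 to 775 mm from the base axis. Payload 14.6 kg.
Tool frame: the origin (TCP) lies at the very end of the fingers, on their centre line; the grasp point (between the pads) lies 19 mm behind it; z points along the fingers, y is the line along which they close (so a half turn about z gives the same grasp; the last joint's range is limited). The gripper opens to 94 mm and grips with 3 to 60 N. Pads are 16 mm wide; open, the fingers measure 119 mm over their backs; the gripper's body (75 mm by 177 mm) begins 78 mm behind the grasp point.
Start: joints at [-1.283, 0.3, 1.521, -0, 1.321, -0.067], TCP at [191.064, -515.736, 205.446] pointing down, gripper open.
Joint ranges: [-3.03, 3.03], [-0.79, 2.21], [0.23, 2.52], [-1.04, 4.18], [0, 3.07], [-2.55, 2.55]. Speed limits (rad/s): [2.22, 2.22, 2.57, 3.14, 3.14, 3.14].

## Interface

Orientations are given as [roll, pitch, yaw] about the fixed x, y, z axes, in that order (R = Rz(yaw) Ry(pitch) Rx(roll)).
In Python, from cell import read_state, viewer, manip, models gives the robot as it stands.
- The arm moves only by the tool carry_out, never from a script. Its argument "deltas" is a list of rows, each an object with "dp": the shift along the tool's x, y, z in mm, a list of three; "roll": the turn about the tool's z in degrees; "gripper": the opening, from -1 (shut) to 1 (fully open), so that 0 is half open. In form: [{"dp": [tx, ty, tz], "roll": roll, "gripper": gripper}, ...]. A call has 1 to 12 rows; each row is the pose to reach, as a shift and turn from the pose commanded when the call began, along the tool's axes at that moment; what a row does not reach only later rows make up. A row lasts 1/12 s, in which the tool goes at most 41.7 mm and 7.16 degrees, less where a joint would pass 70% of its speed; a pose out of reach is approached as far as the arm can. A call with a gripper value outside its range is refused whole. The fingers move at their own pace and stop on an object; "newtons" is the grip in N (left out, the last holds). Time passes only in rows, so rows that repeat a pose let the fingers close. It gives the time, the measured TCP pose, the force, the opening and the grip force at its end, in the units of the state.
- read_state(): the state, without advancing time (a new reading comes with each control period).
- viewer.camera(name): name is "scene" or "side" or "wrist"; returns the picture (480x640x3 uint8, red, green, blue); there is no depth.
- viewer.camera_params(name): a dict with "fovy" (degrees; the focal length in pixels is half the picture's height over the tangent of half this angle, whatever the lens; pixels are square), "cx", "cy" (the principal point, pixels), "eye" and "attitude" of the camera in the world; the wrist camera has in their place "T_tool_cam" (4x4, takes a point from camera to tool coordinates, whose origin is the TCP and whose axes are the flange's). Camera axes: x right, y up, looking along -z (the intrinsics and any distortion apply to the point x, -y, -z); pixel columns grow to the right and rows downward; lengths in mm; the calibration is good to about 2 mm. A picture is of the moment at which its call begins: read the wrist's pose just before it. camera_params takes no time and is no camera call.
- manip.sign_off(): hands the job in; it is judged then, once.
Trained networks look in the newest picture that a camera, given by its name, has taken for a name from the list of things; names that differ only in an ending like _2 or _b are one class to them, and where a whole thing is asked for, a point or a joint stands for the part that bears it (a point fixed in the world has none). Each returns a list of dicts, best first, with "p" (0 to 1); they miss things now and then, are a little off and sometimes report something else, mostly with a low value. They report only what shows in the picture. A call takes as long as a camera call.
- models.cut_out(camera, label): "region" (480x640 bool, what is visible of it) and "box" ([left, top, right, bottom] in pixels, round what is visible of it).
The state is a dict: "clock": time; "joints": joint angles; "qd": joint speeds; "effort": joint torques, N m; "eef_pos": TCP position; "eef_rot": TCP orientation; "wrist_force": force on the tool from outside, world axes, zero at the start; "moment": the same for the moment, N m; "finger_gap": finger opening in mm; "finger_force": force on a finger pad.
Only numpy, scipy, OpenCV 4.12 (cv2) and the standard library are available. Lean on these libraries where they do the work, as an engineer would, in place of code of your own. Each camera call takes 0.05 s, during which the arm holds its last target. There are 200 camera calls.

## Task

A screen has just been set into the hinge clamps of the printing board and both red cam levers still stand open: press each lever down until it snaps shut, and only then raise the free side of the screen, smoothly and without ever letting it drop. Hold it open at 40 degrees, give or take 4, so that the printer opposite can change the card beneath, and finish there, still holding it up in the gripper (it falls shut if let go); leave the inks and tools around it where they are.

Things in the scene. Friction and masses are not known exactly. Their poses are not given: they have to be found in the camera images.
- press: white base board of the screen press, 18 mm thick, fixed to the table. Origin: on the table, under the middle of the hinge line; x level, from the hinge line (two steel hinge clamps, side nearest the robot) to the free side of the screen (farthest), y along the hinge line to the left, z up. It covers x = -45 to 270, y = -200 to 200 mm
- screen (a joint): opening angle of the hinged screen in rad: 0 = lying shut (level, on the board), grows as the free side is raised; stop at 1.25. Nearly free of friction: let go at any angle, it falls shut. 40 degrees = 0.698
- frame: the screen: wooden frame of bars 32 mm wide, 28 mm thick, brown mesh near its underside, 0.6 to 1 kg with clamps; turns with screen. Origin: on the hinge axis at mid-width, 36 mm above the table; x to the free side, y along the hinge axis, z square to the frame (up when shut). Wood covers x = 12 to 252, y = -160 to 160, z = -14 to 14 mm
- screen_handle (a point): middle of the lifting handle's bar: a dark steel bow standing on the wood of the free side. Round bar, 12 mm thick, 100 mm long, parallel to the hinge line, its middle line 35 mm above the wood (85 mm above the table when shut), open all round between its two posts. In frame at x = 236, y = 0, z = 49 mm
- screen_hinge (a point): middle of the hinge axis (the origin of frame), 36 mm above the table
- clamp_left (a joint): angle of the red cam lever on the left hinge clamp, rad: 0 = open as at the start, standing 0.85 rad (49 degrees) up from flat; 0.85 = shut, flat along the hinge line. An over-centre spring throws it back open until it is pressed past 0.6 (0.25 rad from flat); from there it snaps shut to 0.85 and stays. 7 N or less straight down, 45 mm from its pivot, closes it
- clamp_left_pivot (a point): pivot of the left lever (axis parallel to x of frame), 67 mm above the table; in frame at x = 30, y = +62, z = 31 mm
- clamp_left_press (a point): point on the upper face of the left lever, 58 mm along it from the pivot, 8 mm above its pivot line. Red plastic, 85 mm from pivot to end, 15 mm wide, 9 mm thick there. Shut, it points to +y of frame (outwards), upper face 75 mm above the table, 16 mm clear of the wood; open, its end stands up
- clamp_right (a joint): angle of the red cam lever on the right hinge clamp, rad: 0 = open as at the start, standing 0.85 rad (49 degrees) up from flat; 0.85 = shut, flat along the hinge line. An over-centre spring throws it back open until it is pressed past 0.6 (0.25 rad from flat); from there it snaps shut to 0.85 and stays. 7 N or less straight down, 45 mm from its pivot, closes it
- clamp_right_pivot (a point): pivot of the right lever (axis parallel to x of frame), 67 mm above the table; in frame at x = 30, y = -62, z = 31 mm
- clamp_right_press (a point): point on the upper face of the right lever, 58 mm along it from the pivot, 8 mm above its pivot line. Red plastic, 85 mm from pivot to end, 15 mm wide, 9 mm thick there. Shut, it points to -y of frame (outwards), upper face 75 mm above the table, 16 mm clear of the wood; open, its end stands up
- ink_orange: screw-top jar of orange ink, 72 mm wide, 85 mm tall, upright; loose, not needed, to be left alone. Origin: under its middle, on the table
- ink_pink: screw-top jar of pink ink, 64 mm wide, 75 mm tall, upright; loose, not needed, to be left alone. Origin: under its middle, on the table
- tape_roll: roll of cream masking tape lying flat, 90 mm wide, 36 mm tall; loose, not needed, to be left alone. Origin: under its middle, on the table
- squeegee: wooden squeegee with a green rubber blade lying flat, 240 mm long, 98 mm wide, 26 mm tall, beyond the free side of the screen; loose, not needed, to be left alone. Origin: under its middle, on the table
- palette_knife: palette knife with a wooden handle lying flat, 200 mm long; loose, not needed, to be left alone. Origin: under its middle, on the table
- marker: black marker pen with a blue cap lying flat, 132 mm long, 17 mm thick; loose, not needed, to be left alone. Origin: under its middle, on the table

How it is judged (in metres and radians):
On the way, in this order (a step that is already met when the one before it is completed fails the run):
1. both cam levers are snapped shut while the screen lies on the board (value of joint each of clamp_left, clamp_right above 0.79 rad and value of joint screen below 0.05 rad), for 0.2 s.
2. the screen is raised by the gripper's fingers past 30 degrees (value of joint each of clamp_left, clamp_right above 0.79 rad and value of joint screen above 0.5236 rad and contact force between the fingers and frame above 1 N), for 0.2 s.
At the end, for the whole second after the job is handed in: Both levers shut (over 0.79 rad); the screen stands still (under 0.08 rad/s) at 36 to 44 degrees (0.628 to 0.768 rad), carried by the gripper's fingers on the frame or its handle (over 1 N) and by nothing else; every loose thing within 30 mm of where it stood (value of joint each of clamp_left, clamp_right above 0.79 rad and value of joint screen between 0.628 and 0.768 rad and velocity of joint screen between -0.08 and 0.08 rad/s and contact force between the fingers and frame above 1 N and contact force between frame and ink_orange below 0.2 N and contact force between frame and ink_pink below 0.2 N and contact force between frame and tape_roll below 0.2 N and contact force between frame and squeegee below 0.2 N and contact force between frame and palette_knife below 0.2 N and contact force between frame and marker below 0.2 N and distance of each of ink_orange, ink_pink, tape_roll, squeegee, palette_knife, marker from where it was at the start of the episode below 0.03 m); the arm keeps its last pose, push and grip.
It fails at once if the screen is raised more than 4 degrees while a lever is open (value of joint screen above 0.07 rad and value of joint any of clamp_left, clamp_right below 0.75 rad).
It fails at once if the screen is let drop (falls faster than 1 rad/s) (velocity of joint screen below -1 rad/s).
It fails at once if the screen is flung up (faster than 2 rad/s) (velocity of joint screen above 2 rad/s).
It fails at once if a bystander is pushed more than 30 mm or knocked over (distance of any of ink_orange, ink_pink, tape_roll, squeegee, palette_knife, marker from where it was at the start of the episode above 0.03 m or angle between any of ink_orange, ink_pink, tape_roll, squeegee's own z axis and vertical above 0.5 rad).
It also fails if it takes over 51 s, if anything falls off the work surface, if the arm or the gripper's body presses on something with over 40 N, if the wrist force passes 120 N, or if a joint passes its speed limit or range.

## Working session

There is one attempt and no reset: what is moved stays moved. The work goes in short steps, Python scripts to look and compute and a tool call to move; the robot and the scene stay as the last step left them, time stands still between calls to the robot, and variables do not carry over. Pictures are saved under pics/ and viewed, at most 10 in all, crops included, and the job is handed in when it is done.

Besides the shell and the picture viewer there is one more tool, called after "Request:" as a command line: name --argument value ..., lists and objects as JSON in quotes. carry_out: Moves the arm, as the interface text tells. Its arguments: {"type":"object","properties":{"deltas":{"type":"array"},"newtons":{"type":"number"}},"required":["deltas"]}

```bash
mkdir -p pics; ls; python3 - <<'E'
from cell import read_state, viewer, manip, models
import cv2,numpy as np
s=read_state();print(s['clock'],s['eef_pos'],s['eef_rot'],s['finger_gap'])
ims=[]
for c in['scene','side']:
    im=viewer.camera(c);cv2.imwrite(f'pics/{c}0.png',im[...,::-1])
    print(c,viewer.camera_params(c))
    for l in['clamp_left','clamp_right','screen_handle','press','frame']:
        for d in models.cut_out(c,l)[:2]:
            r=np.argwhere(d['region']);print(c,l,round(d['p'],2),d['box'],r.mean(0)[::-1].round(1),len(r))
print(viewer.camera_params('wrist'))
E
```

```text
pics
0.0 [ 190.9739698  -515.50042436  204.90055859] [-3.14046750e+00 -7.16669789e-05  3.54752755e-01] 93.99687786847021
scene {'fovy': 54.30820523199778, 'cx': 318.9788692110023, 'cy': 241.58040940252488, 'eye': array([1166.95898367,  344.56713284,  970.74802605]), 'attitude': array([ 0.65913582, -0.00496572,  2.04911026])}
scene clamp_left 0.63 [367.5, 225.1, 391.9, 239.6] [380.4 231.5] 145
scene clamp_right 0.72 [305.8, 186.7, 333.7, 211.9] [319.1 202.4] 176
scene clamp_right 0.34 [236.2, 174.7, 264.4, 205.8] [248.4 190.5] 260
scene screen_handle 0.68 [245.4, 199.4, 410.3, 333.8] [326.7 265.5] 10817
scene screen_handle 0.32 [307.2, 187.0, 335.1, 213.7] [319.1 202.2] 145
scene press 0.76 [226.5, 189.7, 429.0, 352.9] [332.4 267.4] 17548
scene frame 0.66 [245.0, 202.7, 409.2, 328.5] [326.5 265.4] 11052
side {'fovy': 43.30954498625777, 'cx': 325.5151693337507, 'cy': 241.84135859372876, 'eye': array([ 467.00013627,  982.08849839, 1062.84365551]), 'attitude': array([ 0.7800461 , -0.01361226, -2.98334515])}
side clamp_left 0.55 [373.5, 284.6, 386.3, 296.2] [379.8 289.9] 61
side clamp_right 0.82 [390.0, 214.9, 400.8, 256.1] [393.5 231.9] 235
side clamp_right 0.24 [266.2, 212.1, 406.5, 340.6] [335.4 275.5] 11339
side screen_handle 0.7 [271.2, 210.4, 400.8, 339.9] [335.6 275.4] 11290
side press 0.78 [254.1, 209.3, 427.6, 367.6] [348.3 287. ] 18956
side frame 0.63 [270.9, 211.9, 401.4, 340.6] [335.5 275.4] 10966
side frame 0.34 [387.6, 215.5, 397.4, 254.1] [393.4 233.9] 228
{'fovy': 66.1538076694094, 'cx': 321.79175686184755, 'cy': 238.01299117882695, 'T_tool_cam': array([[-1.68122560e-04,  9.71428011e-01,  2.37334343e-01,
         6.76000199e+01],
       [ 9.99999923e-01,  7.93791060e-05,  3.83473621e-04,
         4.05091209e-01],
       [ 3.53677629e-04,  2.37334389e-01, -9.71427950e-01,
        -1.79291547e+02],
       [ 0.00000000e+00,  0.00000000e+00,  0.00000000e+00,
         1.00000000e+00]])}
```

View pics/scene0.png

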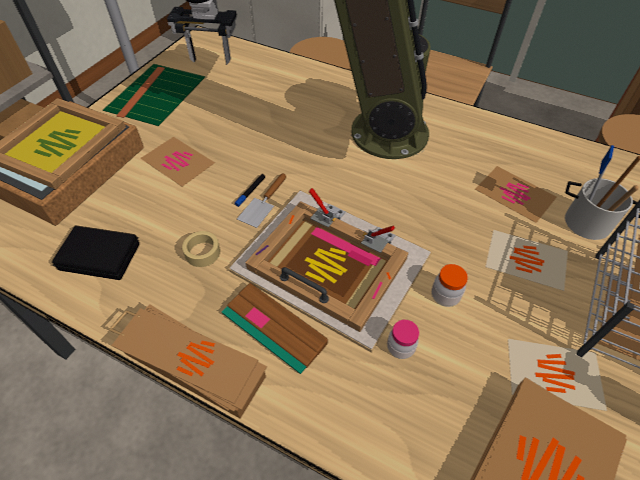

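View pics/side0.png

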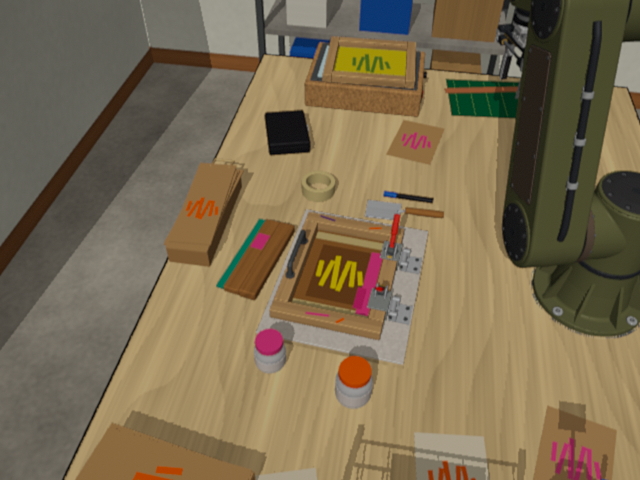

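```bash
cat > h.py <<'E'
import numpy as np,cv2
from scipy.spatial.transform import Rotation as R
from cell import read_state, viewer, manip, models
def cam(c,s=None):
    p=viewer.camera_params(c);f=240/np.tan(np.radians(p['fovy']/2))
    if c=='wrist':
        T=np.eye(4);T[:3,:3]=R.from_euler('xyz',s['eef_rot']).as_matrix();T[:3,3]=s['eef_pos'];T=T@p['T_tool_cam']
        return f,p['cx'],p['cy'],T[:3,3],T[:3,:3]
    return f,p['cx'],p['cy'],p['eye'],R.from_euler('xyz',p['attitude']).as_matrix()
def proj(k,P):
    f,cx,cy,e,A=k;q=(np.atleast_2d(P)-e)@A
    return np.c_[cx+f*q[:,0]/-q[:,2],cy+f*q[:,1]/q[:,2]]
def w(pose,P):  # press frame -> world
    x,y,a=pose;P=np.atleast_2d(P).astype(float);c,s=np.cos(a),np.sin(a)
    return np.c_[x+c*P[:,0]-s*P[:,1],y+s*P[:,0]+c*P[:,1],P[:,2]]
def box(x0,x1,y0,y1,z0,z1):return np.array([[x,y,z]for x in(x0,x1)for y in(y0,y1)for z in(z0,z1)])
BOARD=box(-45,270,-200,200,0,18);WOOD=box(12,252,-160,160,22,50)
E
python3 - <<'E'
from h import *
from scipy.optimize import minimize
K={c:cam(c) for c in['scene','side']};M={}
for c in K:
    viewer.camera(c);M[c]=[models.cut_out(c,l)[0]['region'] for l in('press','frame')]
    M[c][0]=M[c][0]|M[c][1]
def sil(k,P):
    m=np.zeros((480,640),np.uint8);cv2.fillConvexPoly(m,cv2.convexHull((proj(k,P)*16).round().astype(np.int32)),1,shift=4);return m>0
def cost(p,full=False):
    t=[]
    q=(p[0],p[1],p[2]/200)
    for c in K:
        for m,s in((M[c][0],sil(K[c],w(q,BOARD))|sil(K[c],w(q,WOOD))),(M[c][1],sil(K[c],w(q,WOOD)))):
            t.append((m&s).sum()/(m|s).sum())
    return t if full else -sum(t)
best=min((minimize(cost,[x,-150,a],method='Nelder-Mead',options=dict(initial_simplex=[[x,-150,a],[x+60,-150,a],[x,-90,a],[x,-150,a+50]])) for x in(350,450) for a in(-60,0,60)),key=lambda r:r.fun)
p=[best.x[0],best.x[1],best.x[2]/200];print(p,cost(best.x,True))
np.save('pose.npy',p)
t=.85
pts={'handle':[236,0,85],'hL':[236,50,85],'hR':[236,-50,85],'Ltip':[30,62+85*np.cos(t),67+85*np.sin(t)],'Rtip':[30,-62-85*np.cos(t),67+85*np.sin(t)],'Lp':[30,62,67],'Rp':[30,-62,67]}
for n,v in pts.items():print(n,w(p,v)[0].round(),[proj(K[c],w(p,v))[0].round() for c in K])
out=[]
for c,(u,v) in zip(K,((320,260),(340,280))):
    im=viewer.camera(c)[...,::-1].copy()
    for P in(BOARD,WOOD):cv2.polylines(im,[cv2.convexHull(proj(K[c],w(p,P)).round().astype(np.int32))],True,(0,255,0),1)
    for q in pts.values():cv2.circle(im,tuple(int(a) for a in proj(K[c],w(p,q))[0].round()),2,(255,255,0),-1)
    out.append(cv2.resize(im[v-110:v+110,u-130:u+130],None,fx=1.53*1,fy=1.53,interpolation=2) if 0 else cv2.resize(im[v-110:v+110,u-100:u+100],(400,440)))
cv2.imwrite('pics/fit.png',np.hstack(out))
E
```

```text
Traceback (most recent call last):
IndexError: list index out of range
```

```bash
cat > fit.py <<'E'
from h import *
from scipy.optimize import minimize
K={c:cam(c) for c in['scene','side']};M={}
def cut(c,l):
    for _ in range(5):
        viewer.camera(c);d=models.cut_out(c,l)
        if d and d[0]['region'].sum()>8000:return d[0]['region']
for c in K:
    M[c]=[cut(c,l) for l in('press','frame')]
    M[c][0]=M[c][0]|M[c][1]
def sil(k,P):
    m=np.zeros((480,640),np.uint8);cv2.fillConvexPoly(m,cv2.convexHull((proj(k,P)*16).round().astype(np.int32)),1,shift=4);return m>0
def cost(p,full=False):
    t=[]
    q=(p[0],p[1],p[2]/200)
    for c in K:
        for m,s in((M[c][0],sil(K[c],w(q,BOARD))|sil(K[c],w(q,WOOD))),(M[c][1],sil(K[c],w(q,WOOD)))):
            t.append((m&s).sum()/(m|s).sum())
    return t if full else -sum(t)
best=min((minimize(cost,[x,-150,a],method='Nelder-Mead',options=dict(initial_simplex=[[x,-150,a],[x+60,-150,a],[x,-90,a],[x,-150,a+50]])) for x in(350,450) for a in(-60,0,60)),key=lambda r:r.fun)
p=[best.x[0],best.x[1],best.x[2]/200];print(p,cost(best.x,True))
np.save('pose.npy',p)
t=.85
pts={'handle':[236,0,85],'hL':[236,50,85],'hR':[236,-50,85],'Ltip':[30,62+85*np.cos(t),67+85*np.sin(t)],'Rtip':[30,-62-85*np.cos(t),67+85*np.sin(t)],'Lp':[30,62,67],'Rp':[30,-62,67]}
for n,v in pts.items():print(n,w(p,v)[0].round(),[proj(K[c],w(p,v))[0].round() for c in K])
out=[]
for c,(u,v) in zip(K,((325,260),(340,280))):
    im=viewer.camera(c)[...,::-1].copy()
    for P in(BOARD,WOOD):cv2.polylines(im,[cv2.convexHull(proj(K[c],w(p,P)).round().astype(np.int32))],True,(0,255,0),1)
    for q in pts.values():cv2.circle(im,tuple(int(a) for a in proj(K[c],w(p,q))[0].round()),1,(255,255,0),-1)
    out.append(cv2.resize(im[v-110:v+110,u-100:u+100],(400,440)))
cv2.imwrite('pics/fit.png',np.hstack(out))
E
python3 fit.py
```

```text
[np.float64(432.9659267441527), np.float64(70.1224751894585), np.float64(-0.08387806850286669)] [np.float64(0.9768671137887917), np.float64(0.9221643765468976), np.float64(0.971252460375013), np.float64(0.8922452293950467)]
handle [668.  50.  85.] [array([303., 279.]), array([297., 247.])]
hL [672. 100.  85.] [array([322., 290.]), array([290., 262.])]
hR [664.   1.  85.] [array([285., 270.]), array([303., 232.])]
Ltip [473. 185. 131.] [array([394., 229.]), array([379., 290.])]
Rtip [453. -50. 131.] [array([309., 189.]), array([397., 213.])]
Lp [468. 129.  67.] [array([370., 236.]), array([381., 290.])]
Rp [458.   6.  67.] [array([327., 215.]), array([391., 250.])]
```

View pics/fit.png

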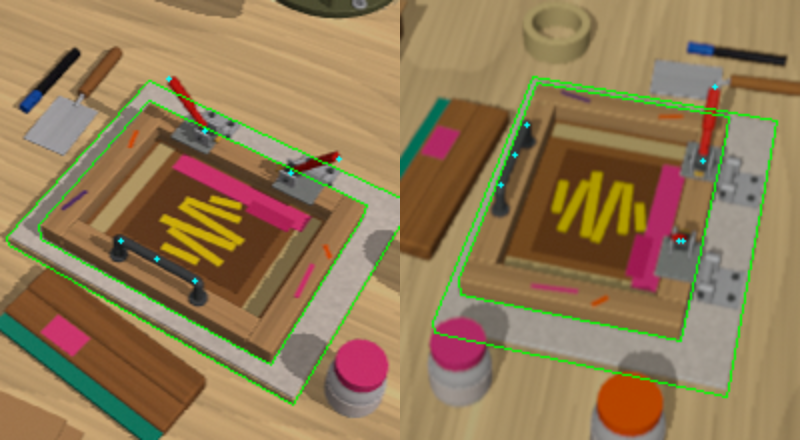

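The fit is good: the board and wood outlines lie on the edges, and the lever tips (crop 168,80 and 338,158) and pivots match. Levers next, right one first.

Request:
carry_out --deltas '[{"dp": [35, -30, 0], "roll": -6, "gripper": -1}, {"dp": [70, -60, 5], "roll": -12, "gripper": -1}, {"dp": [104, -90, 10], "roll": -18, "gripper": -1}, {"dp": [138, -120, 15], "roll": -24, "gripper": -1}, {"dp": [172, -150, 20], "roll": -30, "gripper": -1}, {"dp": [206, -180, 25], "roll": -36, "gripper": -1}, {"dp": [240, -210, 30], "roll": -42, "gripper": -1}, {"dp": [275, -240, 30], "roll": -48, "gripper": -1}, {"dp": [310, -270, 30], "roll": -54, "gripper": -1}, {"dp": [345, -300, 30], "roll": -60, "gripper": -1}, {"dp": [380, -330, 30], "roll": -65, "gripper": -1}, {"dp": [415, -362, 30], "roll": -65, "gripper": -1}]' --newtons 25

```text
clock: 2.35
eef_pos: [430.5, -76.1, 175.8]
eef_rot: [3.141, 0.0, 1.495]
wrist_force: [0.2, -0.7, -0.4]
finger_gap: 18.0
finger_force: 0.0
```

```bash
cat > go.py <<'E'
import sys
from h import *
# args: press-frame points "x,y,z" -> tool shifts from measured pose
s=read_state();p=np.load('pose.npy');A=R.from_euler('xyz',s['eef_rot']).as_matrix()
c,q=np.cos(p[2]),np.sin(p[2]);d=s['eef_pos'][:2]-p[:2]
print('t',round(s['clock'],2),'world',s['eef_pos'].round(1),s['eef_rot'].round(3),'press',(c*d[0]+q*d[1]).round(1),(c*d[1]-q*d[0]).round(1),'F',s['wrist_force'].round(1),'gap',round(s['finger_gap'],1),round(float(np.max(s['finger_force'])),1))
print('roll needed deg',np.degrees(s['eef_rot'][2]-(p[2]+np.pi/2)).round(1))
for a in sys.argv[1:]:
    t=w(p,[float(v) for v in a.split(',')])[0];print(a,t.round(1),(A.T@(t-s['eef_pos'])).round(1))
E
python3 go.py 30,-100,140 30,-114,78 30,100,140 30,114,78
```

```text
t 2.35 world [430.5 -76.1 175.8] [3.141 0.    1.495] press 9.8 -145.9 F [ 0.2 -0.7 -0.4] gap 18.0 0.0
roll needed deg 0.5
30,-100,140 [454.5 -32.  140. ] [45.8 20.6 35.8]
30,-114,78 [453.3 -46.   78. ] [31.8 20.4 97.8]
30,100,140 [471.2 167.3 140. ] [245.8  22.2  35.8]
30,114,78 [472.4 181.2  78. ] [259.8  22.3  97.8]
```

Request:
carry_out --deltas '[{"dp": [0, 0, 0], "roll": 0, "gripper": -1}, {"dp": [0, 0, 0], "roll": 0, "gripper": -1}]'

```text
clock: 2.52
eef_pos: [430.3, -76.5, 175.5]
eef_rot: [-3.141, -0.0, 1.493]
wrist_force: [0.1, -1.0, -0.4]
finger_gap: 3.9
finger_force: 0.0
```

```bash
python3 go.py 30,-98,140 30,-114,78 ; python3 - <<'E'
from h import *
s=read_state();im=viewer.camera('wrist')[...,::-1].copy();k=cam('wrist',s);p=np.load('pose.npy')
for P in([30,-62,67],[30,-118,131],[30,62,67],[30,118,131],[12,-160,50],[12,160,50],[252,-160,50],[236,0,85]):
    u=proj(k,w(p,P))[0]
    if abs(u).max()<2000: cv2.circle(im,tuple(int(a) for a in u.round()),3,(255,255,0),-1)
cv2.imwrite('pics/w1.png',im)
E
```

```text
t 2.52 world [430.3 -76.5 175.5] [-3.141 -0.     1.493] press 9.6 -146.4 F [ 0.1 -1.  -0.4] gap 3.9 0.0
roll needed deg 0.4
30,-98,140 [454.7 -30.  140. ] [48.2 20.7 35.5]
30,-114,78 [453.3 -46.   78. ] [32.2 20.6 97.5]
```

View pics/w1.png

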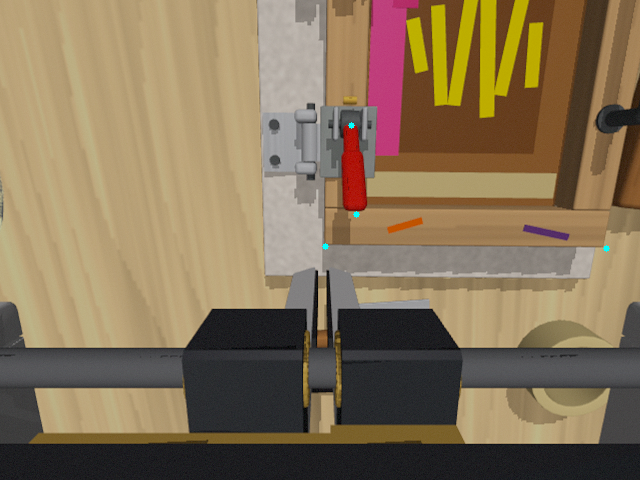

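The projected pivot (351,125) and lever tip (356,213) lie on the real lever, so the pose is confirmed. Now I press the right lever.

Request:
carry_out --deltas '[{"dp": [24, 10, 0], "roll": 0.4, "gripper": -1}, {"dp": [48, 21, 10], "roll": 0.4, "gripper": -1}, {"dp": [48, 21, 25], "roll": 0.4, "gripper": -1}, {"dp": [47, 21, 40], "roll": 0.4, "gripper": -1}, {"dp": [44, 21, 52], "roll": 0.4, "gripper": -1}, {"dp": [41, 21, 64], "roll": 0.4, "gripper": -1}, {"dp": [37, 21, 76], "roll": 0.4, "gripper": -1}, {"dp": [34, 21, 88], "roll": 0.4, "gripper": -1}, {"dp": [32, 21, 96], "roll": 0.4, "gripper": -1}, {"dp": [32, 21, 98], "roll": 0.4, "gripper": -1}, {"dp": [32, 21, 98], "roll": 0.4, "gripper": -1}]'

```text
clock: 3.48
eef_pos: [453.0, -48.7, 77.3]
eef_rot: [-3.141, -0.0, 1.481]
wrist_force: [-0.5, 0.2, -0.5]
finger_gap: 0.2
finger_force: 0.0
```

```bash
python3 go.py 30,-98,150 30,98,150 30,98,140 30,114,78
```

```text
t 3.48 world [453.  -48.7  77.3] [-3.141 -0.     1.481] press 30.0 -116.8 F [-0.5  0.2 -0.5] gap 0.2 0.0
roll needed deg -0.4
30,-98,150 [454.7 -30.  150. ] [ 18.8  -0.1 -72.7]
30,98,150 [471.1 165.3 150. ] [214.8  -1.4 -72.6]
30,98,140 [471.1 165.3 140. ] [214.8  -1.4 -62.6]
30,114,78 [472.4 181.2  78. ] [230.8  -1.4  -0.6]
```

Request:
carry_out --deltas '[{"dp": [0, 0, -25], "roll": 0, "gripper": -1}, {"dp": [5, 0, -55], "roll": 0, "gripper": -1}, {"dp": [25, 0, -75], "roll": 0, "gripper": -1}, {"dp": [60, 0, -75], "roll": 0, "gripper": -1}, {"dp": [95, 0, -75], "roll": 0, "gripper": -1}, {"dp": [130, 0, -75], "roll": 0, "gripper": -1}, {"dp": [165, -1, -75], "roll": 0, "gripper": -1}, {"dp": [195, -1, -75], "roll": 0, "gripper": -1}, {"dp": [213, -1, -75], "roll": 0, "gripper": -1}, {"dp": [213, -1, -70], "roll": 0, "gripper": -1}, {"dp": [213, -1, -68], "roll": 0, "gripper": -1}]'

```text
clock: 4.4
eef_pos: [471.1, 164.5, 145.5]
eef_rot: [3.141, 0.0, 1.484]
wrist_force: [-0.3, 0.1, -0.6]
finger_gap: 0.5
finger_force: 0.0
```

```bash
python3 go.py 30,98,140 30,114,78; python3 - <<'E'
from h import *
im=viewer.camera('scene')[...,::-1];viewer.camera('wrist')
cv2.imwrite('pics/s2.png',cv2.resize(im[130:350,200:450],(750,600)))
E
```

```text
t 4.4 world [471.1 164.5 145.5] [3.141 0.    1.484] press 30.1 97.3 F [-0.3  0.1 -0.6] gap 0.5 0.0
roll needed deg -0.2
30,98,140 [471.1 165.3 140. ] [ 0.7 -0.1  5.5]
30,114,78 [472.4 181.2  78. ] [16.7 -0.1 67.5]
```

View pics/s2.png

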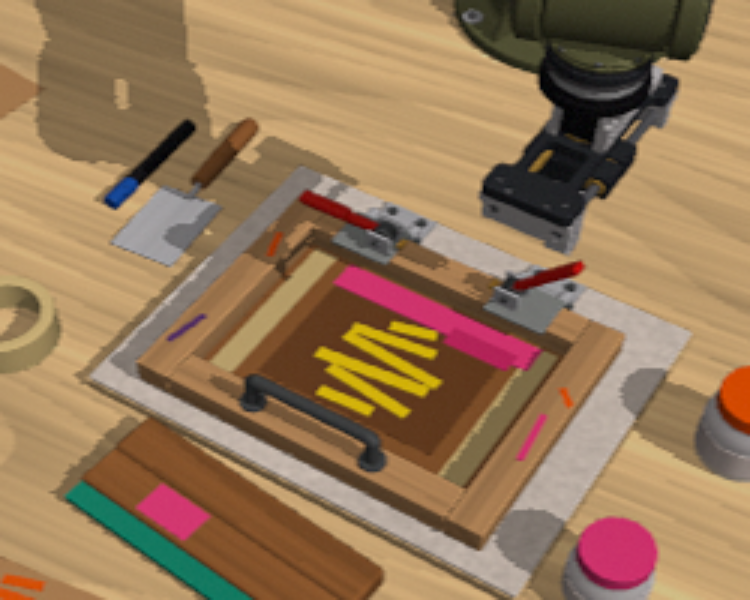

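The right lever now lies flat (crop 305,197 to 385,225). The left one (580,267) still stands open, so I press it next.

Request:
carry_out --deltas '[{"dp": [0, 0, 10], "roll": 0, "gripper": -1}, {"dp": [3, 0, 22], "roll": 0, "gripper": -1}, {"dp": [6, 0, 34], "roll": 0, "gripper": -1}, {"dp": [10, 0, 46], "roll": 0, "gripper": -1}, {"dp": [14, 0, 58], "roll": 0, "gripper": -1}, {"dp": [17, 0, 66], "roll": 0, "gripper": -1}, {"dp": [17, 0, 68], "roll": 0, "gripper": -1}, {"dp": [17, 0, 68], "roll": 0, "gripper": -1}, {"dp": [17, 0, 50], "roll": 0, "gripper": -1}, {"dp": [17, 0, 20], "roll": 0, "gripper": -1}, {"dp": [17, 0, -15], "roll": 0, "gripper": -1}, {"dp": [17, 0, -15], "roll": 0, "gripper": -1}]'

```text
clock: 5.5
eef_pos: [475.2, 181.6, 167.2]
eef_rot: [3.133, -0.004, 1.482]
wrist_force: [0.8, -0.7, 0.5]
finger_gap: 0.3
finger_force: 0.0
```

```bash
python3 go.py 236,0,160 236,0,68; python3 - <<'E'
from h import *
p=np.load('pose.npy');im=viewer.camera('scene')[...,::-1]
cv2.imwrite('pics/s3.png',cv2.resize(im[130:350,200:450],(750,600)))
E
```

```text
t 5.5 world [475.2 181.6 167.2] [ 3.133 -0.004  1.482] press 32.7 114.6 F [ 0.8 -0.7  0.5] gap 0.3 0.0
roll needed deg -0.3
236,0,160 [668.1  50.4 160. ] [-113.6  203.8    8.7]
236,0,68 [668.1  50.4  68. ] [-113.9  203.   100.7]
```

View pics/s3.png

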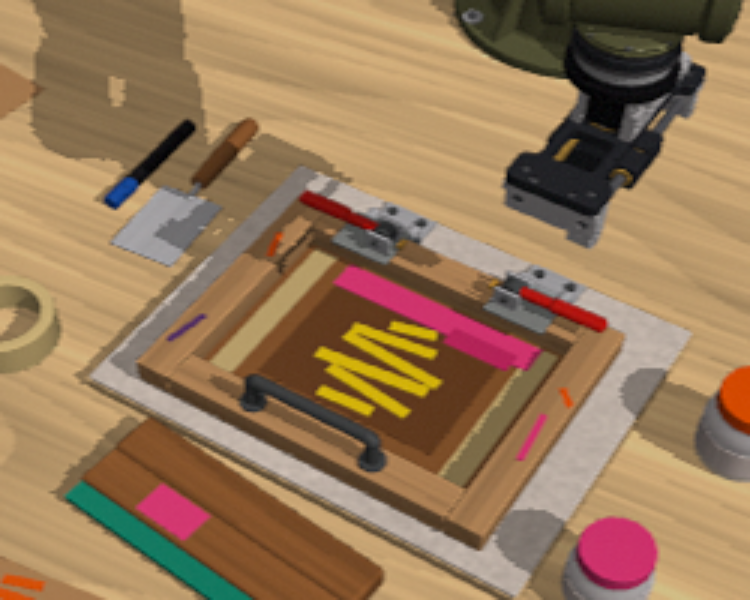

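Both levers are shut. Next I go above the handle with the gripper opening.

Request:
carry_out --deltas '[{"dp": [-18, 33, 0], "roll": 0, "gripper": 0.2}, {"dp": [-36, 66, 0], "roll": 0, "gripper": 0.2}, {"dp": [-54, 98, 0], "roll": 0, "gripper": 0.2}, {"dp": [-72, 130, 0], "roll": 0, "gripper": 0.2}, {"dp": [-90, 160, 0], "roll": 0, "gripper": 0.2}, {"dp": [-104, 185, 0], "roll": 0, "gripper": 0.2}, {"dp": [-113, 204, 2], "roll": 0, "gripper": 0.2}, {"dp": [-113, 204, 2], "roll": 0, "gripper": 0.2}, {"dp": [-113, 204, 2], "roll": 0, "gripper": 0.2}]'

```text
clock: 6.3
eef_pos: [665.8, 49.8, 157.1]
eef_rot: [-3.14, 0.0, 1.481]
wrist_force: [-1.3, 1.3, -0.2]
finger_gap: 54.9
finger_force: 0.0
```

```bash
python3 go.py 236,0,66; python3 - <<'E'
from h import *
s=read_state();im=viewer.camera('wrist')[...,::-1].copy();k=cam('wrist',s);p=np.load('pose.npy')
for P in([236,0,85],[236,50,85],[236,-50,85],[252,160,50],[252,-160,50],[12,160,50]):
    u=proj(k,w(p,P))[0]
    if abs(u).max()<2000: cv2.circle(im,tuple(int(a) for a in u.round()),3,(255,255,0),-1)
cv2.imwrite('pics/w4.png',im)
E
```

```text
t 6.3 world [665.8  49.8 157.1] [-3.14   0.     1.481] press 233.7 -0.8 F [-1.3  1.3 -0.2] gap 54.9 0.0
roll needed deg -0.3
236,0,66 [668.1  50.4  66. ] [ 0.8  2.4 91.1]
```

View pics/w4.png

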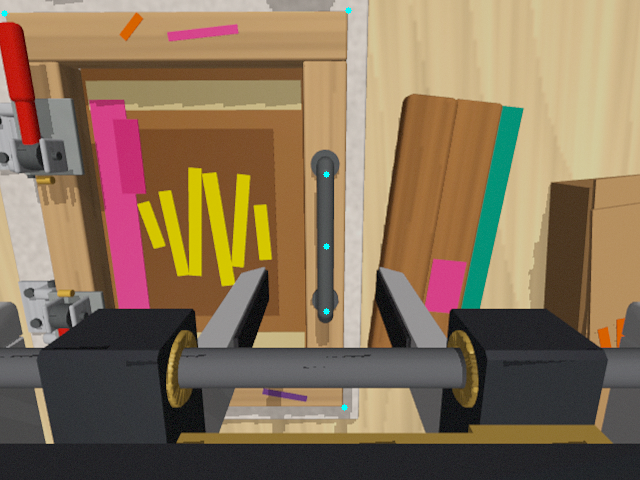

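The projected handle points (326,174; 326,246; 326,311) lie on the bar. I go down and grip.

Request:
carry_out --deltas '[{"dp": [1, 2, 25], "roll": 0, "gripper": 0.2}, {"dp": [1, 2, 50], "roll": 0, "gripper": 0.2}, {"dp": [1, 2, 72], "roll": 0, "gripper": 0.2}, {"dp": [1, 2, 86], "roll": 0, "gripper": 0.2}, {"dp": [1, 2, 91], "roll": 0, "gripper": 0.2}, {"dp": [1, 2, 91], "roll": 0, "gripper": -1}, {"dp": [1, 2, 91], "roll": 0, "gripper": -1}, {"dp": [1, 2, 91], "roll": 0, "gripper": -1}, {"dp": [1, 2, 91], "roll": 0, "gripper": -1}, {"dp": [1, 2, 91], "roll": 0, "gripper": -1}, {"dp": [1, 2, 91], "roll": 0, "gripper": -1}, {"dp": [1, 2, 91], "roll": 0, "gripper": -1}]' --newtons 25

```text
clock: 7.35
eef_pos: [668.1, 51.4, 67.9]
eef_rot: [3.141, -0.0, 1.482]
wrist_force: [0.5, 0.8, -0.6]
finger_gap: 12.9
finger_force: 0.0
```

```bash
python3 - <<'E'
import numpy as np
from h import *
s=read_state();print(s['eef_pos'],s['eef_rot'],s['finger_gap'],s['finger_force'],s['wrist_force'])
for d in range(0,42,2):
    a=np.radians(d);x=236*np.cos(a)-49*np.sin(a);z=236*np.sin(a)+49*np.cos(a);print(d,round(x-236,1),round(z-49,1))
E
```

```text
[668.10461459  51.44890081  67.85017318] [ 3.14121644e+00 -3.92724840e-05  1.48226892e+00] 12.917255281284406 0.0 [ 0.47820325  0.75293265 -0.63456201]
0 0.0 0.0
2 -1.9 8.2
4 -4.0 16.3
6 -6.4 24.4
8 -9.1 32.4
10 -12.1 40.2
12 -15.3 48.0
14 -18.9 55.6
16 -22.6 63.2
18 -26.7 70.5
20 -31.0 77.8
22 -35.5 84.8
24 -40.3 91.8
26 -45.4 98.5
28 -50.6 105.1
30 -56.1 111.4
32 -61.8 117.6
34 -67.7 123.6
36 -73.9 129.4
38 -80.2 134.9
40 -86.7 140.2
```

Request:
carry_out --deltas '[{"dp": [0, 0, 0], "roll": 0, "gripper": -1}, {"dp": [0, 0, 0], "roll": 0, "gripper": -1}, {"dp": [0, 0, 0], "roll": 0, "gripper": -1}, {"dp": [0, 0, 0], "roll": 0, "gripper": -1}, {"dp": [0, -1, -4], "roll": 0, "gripper": -1}, {"dp": [0, -3, -11], "roll": 0, "gripper": -1}, {"dp": [0, -5, -18], "roll": 0, "gripper": -1}, {"dp": [0, -6.4, -24.4], "roll": 0, "gripper": -1}, {"dp": [0, -6.4, -24.4], "roll": 0, "gripper": -1}]'

```text
clock: 8.1
eef_pos: [661.7, 52.0, 92.8]
eef_rot: [3.141, -0.0, 1.482]
wrist_force: [3.9, -0.5, -2.5]
finger_gap: 11.0
finger_force: 25.0
```

```bash
python3 go.py; python3 - <<'E'
from h import *
s=read_state();print(s['moment'])
E
```

```text
t 8.1 world [661.7  52.   92.8] [ 3.141 -0.     1.482] press 229.5 1.1 F [ 3.9 -0.5 -2.5] gap 11.0 25.0
roll needed deg -0.3
[-0.1114572  -0.95818091  0.03766885]
```

Request:
carry_out --deltas '[{"dp": [0, -1.3, -4], "roll": 0, "gripper": -1}, {"dp": [0, -4.2, -12], "roll": 0, "gripper": -1}, {"dp": [0, -7.3, -19.7], "roll": 0, "gripper": -1}, {"dp": [0, -10.7, -27.4], "roll": 0, "gripper": -1}, {"dp": [0, -14.3, -35], "roll": 0, "gripper": -1}, {"dp": [0, -18.2, -42.5], "roll": 0, "gripper": -1}, {"dp": [0, -22.4, -49.8], "roll": 0, "gripper": -1}, {"dp": [0, -26.8, -56.9], "roll": 0, "gripper": -1}, {"dp": [0, -31.5, -63.9], "roll": 0, "gripper": -1}, {"dp": [0, -35, -69], "roll": 0, "gripper": -1}, {"dp": [0, -36.5, -70.8], "roll": 0, "gripper": -1}, {"dp": [0, -36.5, -70.8], "roll": 0, "gripper": -1}]'

```text
clock: 9.1
eef_pos: [626.4, 55.1, 164.0]
eef_rot: [3.137, -0.0, 1.482]
wrist_force: [9.1, -0.5, 1.7]
finger_gap: 10.7
finger_force: 25.0
```

```bash
python3 go.py
```

```text
t 9.1 world [626.4  55.1 164. ] [ 3.137 -0.     1.482] press 194.0 1.3 F [ 9.1 -0.5  1.7] gap 10.7 25.0
roll needed deg -0.3
```

Request:
carry_out --deltas '[{"dp": [0, -2, -3.5], "roll": 0, "gripper": -1}, {"dp": [0, -4.5, -7], "roll": 0, "gripper": -1}, {"dp": [0, -9.6, -13.6], "roll": 0, "gripper": -1}, {"dp": [0, -15, -20], "roll": 0, "gripper": -1}, {"dp": [0, -20.8, -26.2], "roll": 0, "gripper": -1}, {"dp": [0, -26.9, -32.2], "roll": 0, "gripper": -1}, {"dp": [0, -33.1, -38], "roll": 0, "gripper": -1}, {"dp": [0, -38.5, -42.5], "roll": 0, "gripper": -1}, {"dp": [0, -41.5, -45], "roll": 0, "gripper": -1}, {"dp": [0, -42.8, -46], "roll": 0, "gripper": -1}, {"dp": [0, -42.8, -46], "roll": 0, "gripper": -1}, {"dp": [0, -42.8, -46], "roll": 0, "gripper": -1}]'

```text
clock: 10.1
eef_pos: [584.0, 58.8, 210.0]
eef_rot: [3.137, -0.0, 1.482]
wrist_force: [8.6, -0.0, 5.5]
finger_gap: 11.0
finger_force: 25.0
```

```bash
python3 go.py; python3 - <<'E'
from h import *
p=np.load('pose.npy');s=read_state();out=[]
for c,(u,v) in(('scene',(325,240)),('side',(340,260))):
    k=cam(c);im=viewer.camera(c)[...,::-1].copy()
    for d,col in((36,(255,0,0)),(40,(0,255,0)),(44,(0,0,255))):
        a=np.radians(d);f=lambda x,y,z:w(p,[x*np.cos(a)-z*np.sin(a),y,36+x*np.sin(a)+z*np.cos(a)])[0]
        q=proj(k,[f(252,-160,14),f(252,160,14)]).round().astype(np.int32)
        cv2.line(im,tuple(map(int,q[0])),tuple(map(int,q[1])),col,1)
    out.append(cv2.resize(im[v-110:v+110,u-100:u+100],(400,440)))
cv2.imwrite('pics/end.png',np.hstack(out))
E
```

```text
t 10.1 world [584.   58.8 210. ] [ 3.137 -0.     1.482] press 151.4 1.4 F [ 8.6 -0.   5.5] gap 11.0 25.0
roll needed deg -0.3
```

View pics/end.png

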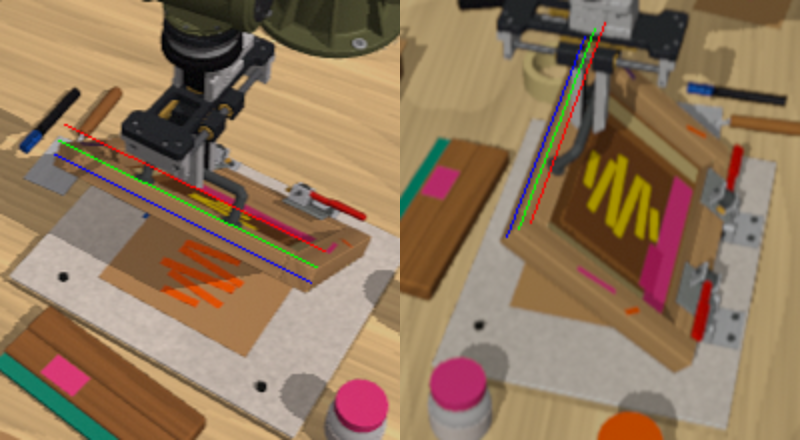

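Both levers are still shut and the screen is held up. Tool geometry gives about 40° (39.4° from x, 40.7° from z). I'll check this against the full outline of the wood.

```bash
python3 - <<'E'
from h import *
p=np.load('pose.npy');out=[]
for c,(u,v) in(('scene',(320,235)),('side',(335,260))):
    k=cam(c);im=cv2.resize(viewer.camera(c)[v-90:v+90,u-80:u+80,::-1],None,fx=2.5,fy=2.5,interpolation=cv2.INTER_CUBIC)
    for d,col in((36,(255,0,0)),(40,(0,255,0)),(44,(0,0,255))):
        a=np.radians(d)
        for z in(14,-14):
            q=np.array([[252,-160,z],[252,160,z],[12,160,z]],float)
            P=w(p,np.c_[q[:,0]*np.cos(a)-q[:,2]*np.sin(a),q[:,1],36+q[:,0]*np.sin(a)+q[:,2]*np.cos(a)])
            cv2.polylines(im,[((proj(k,P)-[u-80,v-90])*2.5).round().astype(np.int32)],False,col,1)
    out.append(im)
cv2.imwrite('pics/end2.png',np.hstack(out))
E
```

```text
(no output)
```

View pics/end2.png

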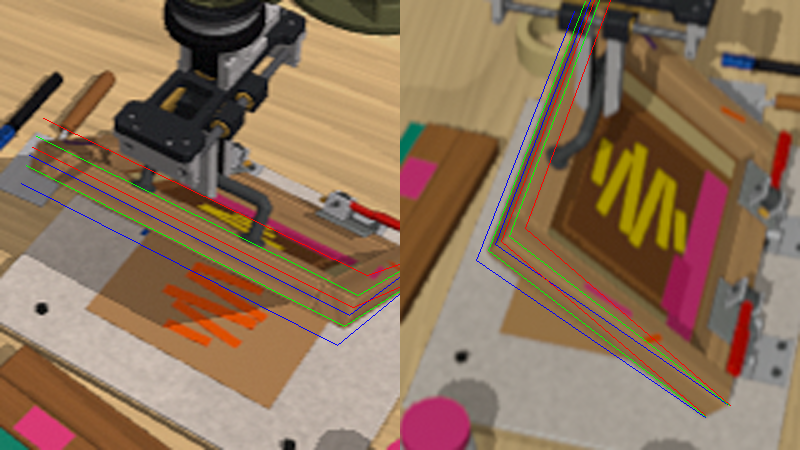

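The outline agrees: the green 40° lower edge lies on the wood's outer edge in both views (345,327 and 490,250). I hand in.

```bash
python3 go.py; python3 -c "
from cell import manip;print(manip.sign_off())"
```

```text
t 10.3 world [584.   58.8 209.9] [ 3.137 -0.     1.482] press 151.5 1.4 F [ 8.7 -2.   5.5] gap 11.2 25.0
roll needed deg -0.3
the job is handed in; nothing more can be done
None
```

I pressed both levers shut, then raised the screen. It is held at about 40° in the gripper, checked from the tool position and two camera views. I handed the job in at 10.3 s; no verdict came back.

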